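# Mix the short tube on the touch-operated tube mixer

## Task

Lift the short screw-cap tube up off the notched rack where it hangs, bring it upright over the tube mixer, set its pointed foot in the mixer's rubber cup and press the sprung cup down with the tube to about half of its 10 mm travel (5 mm), which is what runs the mixer; never push the cup down to its bottom stop. Keep it pressed there for at least three seconds and finish while still gripping the tube and holding the cup down, touching the mixer with nothing but the tube and leaving the two long tubes hanging and the other things on the bench where they are.

Things in the scene. Friction and masses are not known exactly. Their poses are not given: they have to be found in the camera images.
- rack: fixed rack of bent 3 mm steel sheet, 206 mm wide (its y), 90 mm deep (its x), upright back at +x; level shelf, top 135 mm above the table, with three notches 19 mm wide open to -x, centred at rack x = 0, y = -75, 0, +75 mm. A tube hangs in each by its cap. Only a 5 mm front lip, 15.5 mm before the notch centres, rises above the shelf. Origin on the table under the middle notch
- short_tube: the short one of three hanging tubes, 22 g, in any notch: white ribbed screw cap 25 mm across, 23 mm high, all of it above the rack's shelf (grip here), over a frosted tube 16.4 mm across that hangs 72 mm below the cap (foot 63 mm above the table); last 21 mm taper to a blunt foot 7 mm across. Origin at the foot's lowest face, z up to the cap
- short_tube_cap (a point): centre of the short tube's cap, 83.5 mm above its foot, 11.5 mm above the shelf while it hangs. Lift it over 5 mm before drawing it forwards, or over 72 mm to take it straight up and out
- long_tube_a: one of two long tubes, same cap and diameter as the short tube but hanging 115 mm below the cap; origin at its foot. Stays hanging
- long_tube_b: the other long tube, same as long_tube_a. Stays hanging
- mixer: fixed tube mixer: round white case 128 mm across at the foot, 70 mm high, with a black speed dial on its front (-x) and a black rubber cup, 51 mm across, on a stem at its top; the cup's rim is 110 mm above the table at rest. Origin on the table under the cup's axis; z up
- mixer_cup (a joint): how far the mixer's cup is pressed down, m: 0 at rest (up), 0.010 against its bottom stop. A spring carries it: it starts to yield at about 2 N and then takes 0.8 N per mm more (6 N at 5 mm, 10 N at the stop); it returns by itself
- cup_seat (a point): centre of the cup's inner floor, where the tube's foot sits; 92 mm above the table at rest, it moves down with the cup. The cup is a cone inside, about 12 mm across at the floor and 40 mm at the rim, 18 mm deep
- beaker_small: clear plastic beaker, 48 mm across, 58 mm high, loose bystander; origin under its centre
- stoppered_vial: brown vial with a black cap, 38 mm across, 99 mm high, loose bystander; origin under its centre
- petri_lower: lower of two stacked petri dishes, 72 mm across, 15 mm high, loose bystander; origin under its centre
- petri_upper: upper of two stacked petri dishes, 72 mm across, loose bystander; origin under its centre
- slide_case: grey slide box, 71x98x37 mm, loose bystander; origin under its centre
- forceps: steel tweezers lying on the table, 14x138x9 mm, loose bystander; origin under the middle

How it is judged:
By the outcome, as a careful person would: the job done as asked, in the order asked, and still so for the second after the job is handed in, while the arm keeps its last pose, push and grip.
It also fails if it takes over 48 s, if anything falls off the work surface, if the arm or the gripper's body presses on something with over 40 N, if the wrist force passes 120 N, or if a joint passes its speed limit or range.

## Robot

A 6-joint arm with a two-finger parallel gripper is mounted at the origin on a cart in front of the work surface, level with it; the furniture and walls round the work are solid. World frame = base frame: x ahead of the robot, y to its left, z up, the work surface at z = 0. Lengths are in m, angles in rad, forces in N, time in s.
With the tool pointing down it reaches from about 0.325 to 0.925 m from the base axis. Payload 3.1 kg.
Tool frame: the origin (TCP) lies at the very end of the fingers, on their centre line; the grasp point (between the pads) lies behind it (arm.pinch_z is the z of the grasp point in the tool frame, in m); z points along the fingers, y is the line along which they close (so a half turn about z gives the same grasp; the last joint's range is limited). The gripper opens to 85 mm and grips with 20 to 120 N. Pads are 22 mm wide; open, the fingers measure 114 mm over their backs; the gripper's body (76 mm by 85 mm) begins 54 mm behind the grasp point. The pads swing forward as they close: fully open they stand 13 mm farther back than shut.
Start: joints at [-1.43, 0.217, 1.613, -0, 1.311, -0.112], TCP at [0.156, -0.605, 0.231] pointing down, gripper open.
Joint ranges: [-2.75, 2.75], [-0.78, 2.1], [0.31, 2.55], [-1.13, 4.27], [0.13, 2.63], [-2.58, 2.58]. Speed limits (rad/s): [2.79, 2.79, 3.14, 3.14, 3.14, 3.14].

## Interface

Orientations are given as a unit quaternion [x, y, z, w].
In Python, from station import arm, imaging, order gives the robot as it stands.
- The arm moves only by the tool move_arm, never from a script. Its argument "steps" is a list of rows, each a list of 7 numbers: the shift along the world's x, y, z in mm, then the turn, a rotation vector about the world's x, y, z in rad, then the finger opening in mm, from 0 to 85.4. A call has 1 to 10 rows; each row is the pose to reach, as a shift and turn from the pose commanded when the call began; what a row does not reach only later rows make up. A row lasts 1/8 s, in which the tool goes at most 62.5 mm and 10.7 degrees, less where a joint would pass 70% of its speed; a pose out of reach is approached as far as the arm can. A call with a gripper value outside its range is refused whole. The fingers move at their own pace and stop on an object; the grip force is fixed at half the most. Time passes only in rows, so rows that repeat a pose let the fingers close. It gives the time, the measured TCP pose, the force, the opening and the grip force at its end, in the units of the state.
- arm.sense(): the state, without advancing time (a new reading comes with each control period).
- imaging.get_image(name): name is "scene" or "side" or "wrist"; returns a dict with "color" (480x640x3 uint8, red, green, blue), "range_z" (480x640 float32, m along the optical axis (not along the pixel's ray), 0 where there is no reading), "camera_matrix" (3x3 intrinsics, pixels), "R" (3x3) and "t" (3): a world point X has camera coordinates R X + t. Camera axes: x right, y down, z forward; pixel columns grow to the right and rows downward; lengths in m; the calibration is good to about 2 mm. A picture is of the moment at which its call begins.
- order.hand_in(): hands the job in; it is judged then, once.
Trained networks look in a picture, given as the dict that the camera call returned (one of the last four; its "shot" number tells which), for a name from the list of things; names that differ only in an ending like _2 or _b are one class to them, and where a whole thing is asked for, a point or a joint stands for the part that bears it (a point fixed in the world has none). Each returns a list of dicts, best first, with "conf" (0 to 1); they miss things now and then, are a little off and sometimes report something else, mostly with a low value. They report only what shows in the picture. A call takes as long as a camera call.
- imaging.find_in(query, picture): "rect" ([left, top, width, height] as shares, 0 to 1, of the picture: columns of its width, rows of its height, round what is visible of it).
The state is a dict: "time_s": time; "joint_positions": joint angles; "qvel": joint speeds; "tau": joint torques, N m; "tool_pos": TCP position; "tcp_rot": TCP orientation; "force": force on the tool from outside, world axes, zero at the start; "moment": the same for the moment, N m; "gripper_width": opening from 0.0 (shut) to 1.0 (fully open); "gripper_force": force on a finger pad.
Only numpy, scipy, OpenCV 4.12 (cv2) and the standard library are available. Lean on these libraries where they do the work, as an engineer would, in place of code of your own. Each camera call takes 0.05 s, during which the arm holds its last target. There are 200 camera calls.

## Working session

There is one attempt and no reset: what is moved stays moved. The work goes in short steps, Python scripts to look and compute and a tool call to move; the robot and the scene stay as the last step left them, time stands still between calls to the robot, and variables do not carry over. Pictures are saved under pics/ and viewed, at most 10 in all, crops included, and the job is handed in when it is done.

Besides the shell and the picture viewer there is one more tool, called after "Call:" as name(argument=value, ...) on one line, values as JSON. move_arm: Moves the arm, as the interface text tells. Its arguments: {"type":"object","properties":{"steps":{"type":"array","items":{"type":"array","items":{"type":"number"}}}},"required":["steps"]}

```bash
mkdir -p pics; cat > h.py <<'E'
import numpy as np,cv2
from station import arm,imaging,order
def world(p,u,v,z):
    K,R,t=p["camera_matrix"],p["R"],p["t"]
    c=np.linalg.inv(K)@np.array([u,v,1.0])*z
    return R.T@(c-t)
def cloud(p):
    z=p["range_z"];K=p["camera_matrix"]
    v,u=np.mgrid[0:480,0:640]
    c=np.stack([(u-K[0,2])/K[0,0]*z,(v-K[1,2])/K[1,1]*z,z],-1)
    w=(c-p["t"])@p["R"]
    w[z==0]=np.nan
    return w
E
python3 - <<'E'
from h import *
a=imaging.get_image("scene");b=imaging.get_image("side")
for n,p in(("scene",a),("side",b)):
    cv2.imwrite(f"pics/{n}0.png",p["color"][:,:,::-1])
    for q in("short_tube","long_tube_a","mixer","mixer_cup","rack"):
        print(n,q,[(np.round(np.array(d["rect"])*[640,480,640,480]).astype(int).tolist(),round(d["conf"],2)) for d in imaging.find_in(q,p)[:3]])
    print(-p["R"].T@p["t"])
print(arm.sense(),arm.pinch_z)
E
```

```text
scene short_tube [([259, 289, 13, 31], 0.5)]
scene long_tube_a [([224, 314, 17, 36], 0.77), ([370, 168, 21, 26], 0.59), ([287, 265, 16, 40], 0.51)]
scene mixer [([344, 169, 63, 61], 0.7)]
scene mixer_cup [([370, 169, 20, 25], 0.68)]
scene rack [([204, 258, 112, 117], 0.89), ([284, 270, 15, 36], 0.35)]
[0.21866182 0.48744729 1.08400983]
side short_tube [([268, 257, 14, 42], 0.8), ([295, 242, 12, 53], 0.28)]
side long_tube_a [([238, 281, 16, 57], 0.93), ([296, 240, 9, 56], 0.89), ([234, 247, 29, 23], 0.2)]
side mixer [([325, 180, 56, 60], 0.68), ([237, 283, 16, 52], 0.15)]
side mixer_cup [([350, 185, 18, 19], 0.85)]
side rack [([214, 236, 109, 125], 0.71)]
[0.22632228 0.70689271 0.67063224]
{'time_s': 0.6, 'joint_positions': array([-1.43022051e+00,  2.16871659e-01,  1.61333963e+00, -4.07102145e-06,
        1.31129464e+00, -1.12201413e-01]), 'qvel': array([-0.00066458, -0.00053174,  0.00014345, -0.00030304, -0.00043523,
        0.00120209]), 'tau': array([-2.31635395e-04, -3.96579337e+01, -3.04032075e+01, -2.48195684e-04,
        1.16560939e-03, -9.27233799e-06]), 'tool_pos': array([ 0.1563345 , -0.60517843,  0.23134945]), 'tcp_rot': array([ 9.92023519e-01,  1.26052909e-01, -1.35200696e-06,  4.33862994e-05]), 'force': array([-0.15011847,  0.48088699,  0.3588967 ]), 'moment': array([ 0.01237562, -0.00901959,  0.02975342]), 'gripper_force': 0.0, 'gripper_width': 1.0020661629618302} -0.0187
```

View pics/scene0.png

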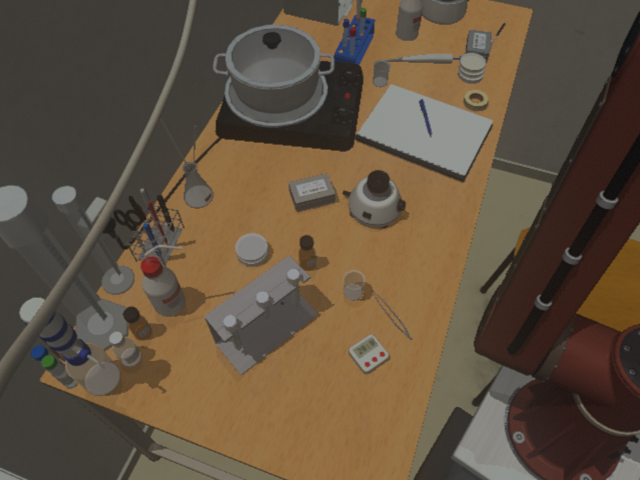

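View pics/side0.png

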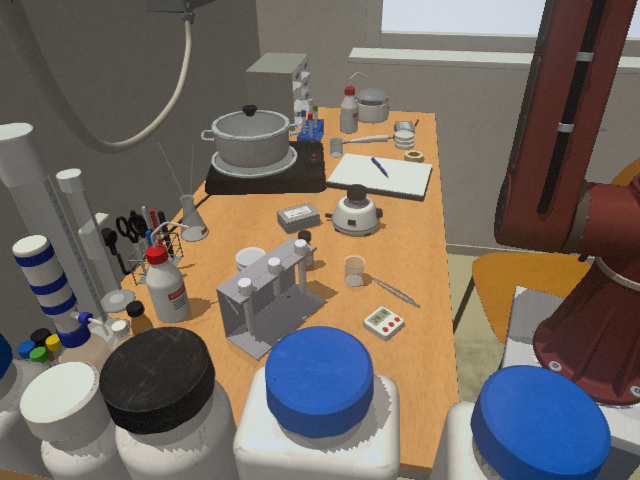

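The middle hanging tube (scene px 264,298; side px 275,265) is the short one. The mixer cup is at scene px (378,182).

```bash
cat > m.py <<'E'
from h import *
for n,boxes in(("scene",dict(capM=(255,288,18,18),capR=(284,264,20,20),capL=(222,312,20,20),cup=(362,166,32,32),vial=(296,232,22,20),mixer=(340,165,70,65))),("side",dict(capM=(264,255,22,20),capR=(290,238,22,20),capL=(236,276,22,20),cup=(340,182,34,26)))):
    p=imaging.get_image(n);w=cloud(p)
    for k,(x,y,a,b) in boxes.items():
        s=w[y:y+b,x:x+a].reshape(-1,3);s=s[np.isfinite(s[:,0])]
        zr={'cup':(.085,.13),'vial':(.085,.115),'mixer':(.03,.06)}.get(k,(.141,.18))
        s=s[(s[:,2]>zr[0])&(s[:,2]<zr[1])]
        if len(s):print(n,k,len(s),"mean",s.mean(0).round(4),"min",s.min(0).round(4),"max",s.max(0).round(4), "zpct",np.percentile(s[:,2],[50,90]).round(4))
E
python3 m.py
```

```text
scene capM 168 mean [0.5813 0.1618 0.1544] min [0.57   0.1456 0.1421] max [0.5946 0.1734 0.1609] zpct [0.1558 0.1585]
scene capR 161 mean [0.5631 0.0895 0.1547] min [0.5519 0.0754 0.1423] max [0.5788 0.1005 0.1602] zpct [0.156  0.1586]
scene capL 187 mean [0.599  0.2342 0.1541] min [0.5826 0.2197 0.1411] max [0.6139 0.2461 0.1603] zpct [0.1554 0.1582]
scene cup 434 mean [ 0.5721 -0.2393  0.1016] min [ 0.5466 -0.2656  0.0854] max [ 0.5985 -0.2135  0.112 ] zpct [0.1029 0.1093]
scene vial 168 mean [ 0.6111 -0.0169  0.0956] min [ 0.5978 -0.0349  0.0851] max [ 0.6274 -0.0036  0.1033] zpct [0.0969 0.0994]
scene mixer 694 mean [ 0.5525 -0.21    0.0458] min [ 0.501  -0.2829  0.0301] max [ 0.6313 -0.1788  0.06  ] zpct [0.0462 0.0569]
side capM 184 mean [0.5822 0.164  0.1536] min [0.5658 0.1495 0.1412] max [0.5974 0.1739 0.1616] zpct [0.1559 0.1594]
side capR 175 mean [0.5641 0.0917 0.153 ] min [0.5471 0.0756 0.1412] max [0.58   0.1061 0.1612] zpct [0.1551 0.1595]
side capL 209 mean [0.6    0.2366 0.1538] min [0.5844 0.2192 0.1411] max [0.6145 0.2465 0.1611] zpct [0.1564 0.1597]
side cup 288 mean [ 0.5737 -0.2365  0.1035] min [ 0.5491 -0.2658  0.0893] max [ 0.602  -0.2142  0.1133] zpct [0.1045 0.1112]
```

```bash
python3 - <<'E'
from h import *
from scipy.optimize import least_squares
for n in("scene","side"):
    p=imaging.get_image(n);w=cloud(p).reshape(-1,3);w=w[np.isfinite(w[:,0])]
    for k,c,r,zl in(("M",(.583,.161),.0125,(.141,.155)),("R",(.565,.089),.0125,(.141,.155)),("L",(.601,.234),.0125,(.141,.155)),("cup",(.573,-.240),.0255,(.088,.108))):
        s=w[(np.hypot(*(w[:,:2]-c).T)<r+.008)&(w[:,2]>zl[0])&(w[:,2]<zl[1])]
        f=least_squares(lambda q:np.hypot(*(s[:,:2]-q).T)-r,c,loss="soft_l1",f_scale=.001)
        print(n,k,len(s),f.x.round(4),np.abs(f.fun).mean().round(4))
    th=np.radians(-14.1);d=w[:,:2]-[.583,.161]
    rx=d@[np.cos(th),np.sin(th)];ry=d@[-np.sin(th),np.cos(th)]
    m=(rx>.025)&(rx<.1)&(abs(ry)<.1)&(w[:,2]>.1)
    h=np.histogram(rx[m],np.arange(.025,.1,.005));print(h[0],"zmax",[round(float(w[m&(rx>a)&(rx<=a+.005),2].max(initial=0)),3) for a in h[1][:-1]])
E
```

```text
scene M 69 [0.5834 0.16  ] 0.0014
scene R 67 [0.5657 0.087 ] 0.0011
scene L 72 [0.6016 0.2325] 0.0015
scene cup 331 [ 0.5747 -0.2323] 0.0068
[248 227 242 240 226  30   0   0   0   0   0   0   0   0   0] zmax [0.139, 0.138, 0.14, 0.14, 0.138, 0.135, 0.0, 0.0, 0.0, 0.0, 0.0, 0.0, 0.0, 0.0, 0.0]
side M 86 [0.5856 0.1596] 0.001
side R 82 [0.5674 0.0863] 0.0012
side L 93 [0.6035 0.2321] 0.0009
side cup 193 [ 0.5752 -0.2415] 0.005
[122 129 173 168 185 108   0   0   0   0   0   0   0   0   0] zmax [0.138, 0.138, 0.138, 0.138, 0.138, 0.138, 0.0, 0.0, 0.0, 0.0, 0.0, 0.0, 0.0, 0.0, 0.0]
```

Call:
move_arm(steps=[[30,54,20,0,0,0,85],[60,108,20,0,0,0,85],[90,162,20,0,0,-0.1,85],[120,216,20,0,0,-0.2,85],[150,270,20,0,0,-0.3,60],[180,324,20,0,0,-0.4,50],[210,378,20,0,0,-0.5,50],[240,432,20,0,0,-0.5,50],[270,486,20,0,0,-0.5,50],[300,540,20,0,0,-0.5,50]])

```text
time_s: 2.05
tool_pos: [0.4572, -0.0633, 0.2519]
tcp_rot: [0.992, -0.123, 0.001, 0.0]
force: [2.0, -1.1, -0.5]
gripper_width: 0.585
gripper_force: 0.0
```

Call:
move_arm(steps=[[30,52,0,0,0,0,50],[60,105,0,0,0,0,50],[90,158,0,0,0,0,50],[118,207,0,0,0,0,50],[128,225,0,0,0,0,50],[128,225,0,0,0,0,50],[128,225,0,0,0,0,50]])

```text
time_s: 2.92
tool_pos: [0.5838, 0.1586, 0.2511]
tcp_rot: [0.992, -0.124, -0.0, 0.001]
force: [-0.3, 0.4, 0.6]
gripper_width: 0.581
gripper_force: 0.0
```

```bash
python3 - <<'E'
from h import *
from scipy.optimize import least_squares
p=imaging.get_image("wrist");cv2.imwrite("pics/w1.png",p["color"][:,:,::-1])
w=cloud(p).reshape(-1,3);w=w[np.isfinite(w[:,0])]
s=w[(np.hypot(*(w[:,:2]-[.5845,.16]).T)<.022)&(w[:,2]>.15)&(w[:,2]<.165)]
print(len(s))
if len(s):print(s.mean(0),s.min(0),s.max(0))
print(imaging.find_in("short_tube_cap",p)[:3]);s=arm.sense();print(s["tool_pos"],s["tcp_rot"],s["force"])
E
```

```text
1309
[0.58653411 0.15915266 0.15799414] [0.57187085 0.1465619  0.15008002] [0.59801326 0.17269509 0.16110783]
[{'rect': [0.4566, 0.456, 0.0563, 0.0937], 'conf': 0.76}, {'rect': [0.755, 0.4619, 0.1125, 0.1315], 'conf': 0.71}]
[0.58385459 0.15834246 0.25137021] [ 9.92260185e-01 -1.24175855e-01 -1.35151157e-04  2.54504230e-04] [-0.25510572  0.39154612  0.43741509]
```

View pics/w1.png

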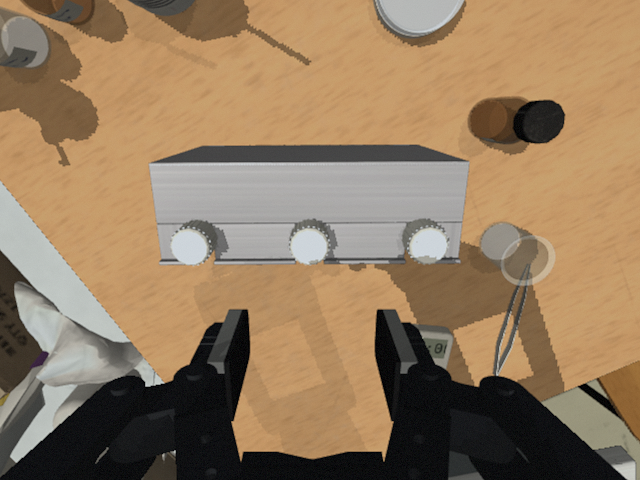

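The three caps are at px (190,245), (310,245) and (428,245). The middle one is centred between the fingers' lines and the measurements agree, so I'm descending.

Call:
move_arm(steps=[[1.3,1.2,-40,0,0,0,50],[1.3,1.2,-80,0,0,0,50],[1.3,1.2,-100,0,0,0,50],[1.3,1.2,-112,0,0,0,50],[1.3,1.2,-112,0,0,0,50],[1.3,1.2,-112,0,0,0,20],[1.3,1.2,-112,0,0,0,15],[1.3,1.2,-112,0,0,0,15],[1.3,1.2,-112,0,0,0,15]])

```text
time_s: 4.15
tool_pos: [0.587, 0.1612, 0.1413]
tcp_rot: [0.992, -0.123, 0.002, -0.0]
force: [-0.3, -0.3, 6.2]
gripper_width: 0.261
gripper_force: 59.1
```

Call:
move_arm(steps=[[0,0,5,0,0,0,15],[0,0,15,0,0,0,15],[0,0,35,0,0,0,15],[0,0,60,0,0,0,15],[0,0,85,0,0,0,15],[0,0,110,0,0,0,15],[0,0,120,0,0,0,15],[0,0,120,0,0,0,15],[0,0,120,0,0,0,15]])

```text
time_s: 5.28
tool_pos: [0.5849, 0.1609, 0.2581]
tcp_rot: [0.992, -0.123, -0.001, 0.0]
force: [-0.5, -1.0, -0.9]
gripper_width: 0.26
gripper_force: 58.8
```

```bash
cat > t.py <<'E'
import sys
from h import *
s=arm.sense();T=s["tool_pos"];print(T,s["tcp_rot"],s["force"],s["moment"])
ims=[]
for n in("scene","side"):
    p=imaging.get_image(n);w=cloud(p)
    d=np.hypot(w[...,0]-T[0],w[...,1]-T[1])
    m=(d<.022)&(w[...,2]<T[2]-.003)&(w[...,2]>T[2]-.09)
    s=w[m]
    for a in range(0,90,12):
        q=s[(s[:,2]<T[2]-a/1000)&(s[:,2]>T[2]-(a+12)/1000)]
        if len(q)>4:print(n,a,len(q),q.mean(0).round(4))
    print("zmin",s[:,2].min() if len(s) else None, "cam",(-p["R"].T@p["t"]).round(2))
    c=p["R"]@(T-[0,0,.04])+p["t"];c=p["camera_matrix"]@c;u,v=(c[:2]/c[2]).astype(int)
    u=min(max(u,60),579);v=min(max(v,60),419)
    ims.append(cv2.resize(p["color"][v-60:v+60,u-60:u+60,::-1],(400,400)))
cv2.imwrite(sys.argv[1],np.hstack(ims))
E
python3 t.py pics/l1.png
```

```text
[0.58490869 0.16094386 0.25807926] [ 9.92370407e-01 -1.23287789e-01 -1.01008191e-03  2.76469296e-04] [-0.47487263 -0.98981321 -0.94676308] [-0.04876527  0.02496126  0.0762452 ]
scene 0 11 [0.5726 0.1646 0.2528]
scene 12 25 [0.5769 0.1653 0.2386]
scene 24 28 [0.5771 0.1642 0.2274]
scene 36 31 [0.5773 0.165  0.216 ]
scene 48 30 [0.577  0.1643 0.2044]
scene 60 10 [0.5769 0.1631 0.1916]
zmin 0.17751474695315161 cam [0.22 0.49 1.08]
side 0 27 [0.5791 0.167  0.2508]
side 12 50 [0.5804 0.1655 0.2403]
side 24 56 [0.581  0.1653 0.2286]
side 36 50 [0.5802 0.1649 0.2161]
side 48 45 [0.5801 0.165  0.2049]
side 60 28 [0.5809 0.1639 0.1929]
side 72 9 [0.5816 0.1618 0.1833]
zmin 0.1806288543054443 cam [0.23 0.71 0.67]
```

View pics/l1.png

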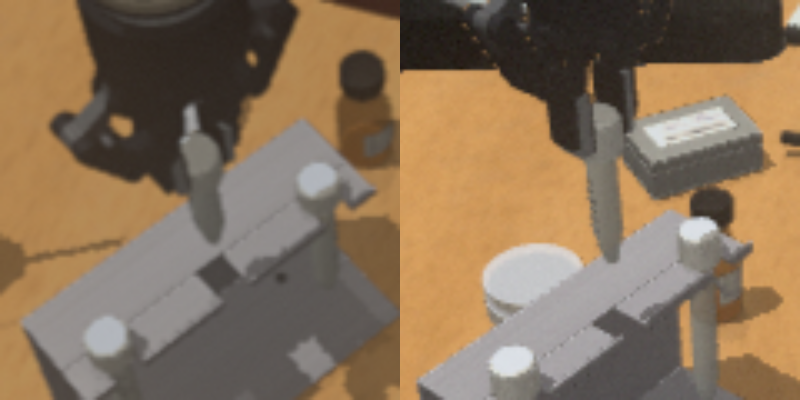

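The tube hangs straight in the gripper, with its foot about 78 mm below the TCP (left crop px ~215,240; right ~612,262). Both long tubes still hang. Next I move over the mixer.

Call:
move_arm(steps=[[0,-15,20,0,0,0,15],[-1,-50,25,0,0,0,15],[-3,-100,25,0,0,0,15],[-4,-150,25,0,0,0,15],[-5,-200,25,0,0,0,15],[-6,-250,25,0,0,0,15],[-8,-300,25,0,0,0,15],[-9,-350,10,0,0,0,15],[-10,-385,-10,0,0,0,15],[-10,-400,-30,0,0,0,15]])

```text
time_s: 6.62
tool_pos: [0.5754, -0.2419, 0.2298]
tcp_rot: [0.992, -0.125, 0.001, 0.0]
force: [0.0, -0.3, 0.7]
gripper_width: 0.261
gripper_force: 58.8
```

Call:
move_arm(steps=[[0,0,-20,0,0,0,15],[0,0,-20,0,0,0,15],[0,0,-20,0,0,0,15],[0,0,-20,0,0,0,15]])

```text
time_s: 7.12
tool_pos: [0.5766, -0.2383, 0.2107]
tcp_rot: [0.992, -0.123, 0.001, 0.0]
force: [0.2, -0.6, -0.7]
gripper_width: 0.259
gripper_force: 58.8
```

```bash
python3 t.py pics/l2.png; python3 - <<'E'
from h import *
for n in("scene","side"):
    p=imaging.get_image(n);w=cloud(p).reshape(-1,3)
    s=w[(np.hypot(w[:,0]-.574,w[:,1]+.24)<.04)&(w[:,2]>.105)&(w[:,2]<.114)]
    print(n,len(s),s.min(0),s.max(0))
E
```

```text
[ 0.57658582 -0.23827545  0.21067782] [ 9.92462793e-01 -1.22541287e-01  1.05274496e-03  3.58419005e-04] [ 0.20687628 -0.57983105 -0.71169997] [0.00342179 0.01025069 0.01404528]
scene 12 27 [ 0.57   -0.2334  0.1924]
scene 24 29 [ 0.5706 -0.2327  0.1808]
scene 36 28 [ 0.5702 -0.2336  0.1694]
scene 48 25 [ 0.57   -0.2335  0.157 ]
scene 60 15 [ 0.5704 -0.2348  0.1446]
zmin 0.13119270403528316 cam [0.22 0.49 1.08]
side 0 16 [ 0.5735 -0.2321  0.2031]
side 12 28 [ 0.5734 -0.2336  0.1924]
side 24 30 [ 0.5738 -0.2337  0.1808]
side 36 30 [ 0.5737 -0.2338  0.1689]
side 48 26 [ 0.5732 -0.2343  0.1574]
side 60 16 [ 0.5742 -0.2352  0.1461]
side 72 6 [ 0.575  -0.2377  0.1366]
zmin 0.13519287436462132 cam [0.23 0.71 0.67]
scene 162 [ 0.54812738 -0.26584742  0.10500597] [ 0.59814937 -0.21440978  0.11367816]
side 137 [ 0.54932482 -0.26802129  0.10503981] [ 0.600598   -0.21413234  0.1137372 ]
```

View pics/l2.png

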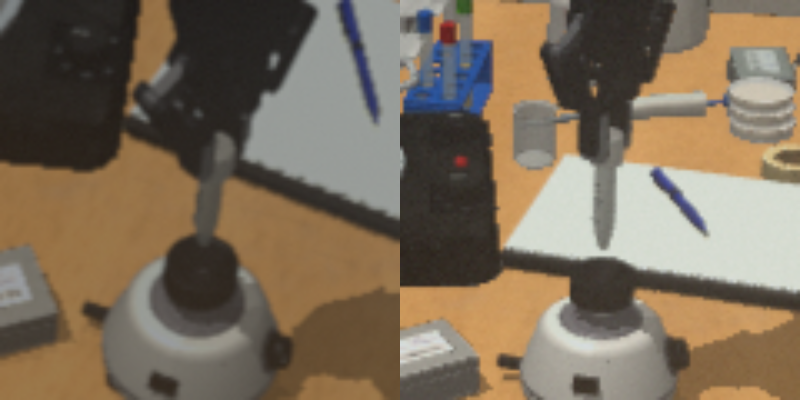

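The tube's axis and the cup's agree to about 1.5 mm (foot at left px ~205,245, cup rim below it). I'm lowering.

Call:
move_arm(steps=[[0,-1.5,-15,0,0,0,15],[0,-1.5,-28,0,0,0,15],[0,-1.5,-34,0,0,0,15],[0,-1.5,-36,0,0,0,15],[0,-1.5,-36,0,0,0,15],[0,-1.5,-36,0,0,0,15]])

```text
time_s: 8.07
tool_pos: [0.576, -0.2407, 0.1739]
tcp_rot: [0.992, -0.123, 0.001, 0.0]
force: [0.7, -0.0, 0.1]
gripper_width: 0.262
gripper_force: 58.8
```

Call:
move_arm(steps=[[0,0,-2,0,0,0,15],[0,0,-3,0,0,0,15],[0,0,-3,0,0,0,15],[0,0,-3,0,0,0,15]])

```text
time_s: 8.57
tool_pos: [0.5757, -0.2405, 0.1704]
tcp_rot: [0.992, -0.123, 0.0, 0.0]
force: [0.3, 0.1, 0.3]
gripper_width: 0.261
gripper_force: 58.9
```

Call:
move_arm(steps=[[0,0,-1,0,0,0,15],[0,0,-2,0,0,0,15],[0,0,-2,0,0,0,15],[0,0,-2,0,0,0,15]])

```text
time_s: 9.07
tool_pos: [0.5759, -0.2405, 0.1687]
tcp_rot: [0.992, -0.123, 0.0, 0.0]
force: [1.0, 0.9, 1.7]
gripper_width: 0.26
gripper_force: 59.1
```

Call:
move_arm(steps=[[0,0,-1,0,0,0,15],[0,0,-2,0,0,0,15],[0,0,-2,0,0,0,15],[0,0,-2,0,0,0,15]])

```text
time_s: 9.57
tool_pos: [0.5759, -0.2405, 0.1666]
tcp_rot: [0.992, -0.123, 0.0, 0.0]
force: [0.4, -0.1, 4.5]
gripper_width: 0.26
gripper_force: 59.3
```

Call:
move_arm(steps=[[0,0,-1,0,0,0,15],[0,0,-2,0,0,0,15],[0,0,-2,0,0,0,15],[0,0,-2,0,0,0,15]])

```text
time_s: 10.07
tool_pos: [0.576, -0.2406, 0.1648]
tcp_rot: [0.992, -0.123, 0.0, 0.0]
force: [-1.5, 0.6, 5.8]
gripper_width: 0.259
gripper_force: 59.4
```

```bash
python3 - <<'E'
from h import *
F=[]
for n in("scene","side")*4:
    p=imaging.get_image(n);w=cloud(p).reshape(-1,3);s=arm.sense();F.append(s["force"][2])
    d=np.hypot(w[:,0]-.574,w[:,1]+.2405)
    q=w[(d>.0205)&(d<.025)&(w[:,2]>.09)&(w[:,2]<.125)]
    print(n,len(q),np.percentile(q[:,2],[50,75,90]).round(4))
print(np.mean(F),np.round(F,1),s["tool_pos"])
E
python3 t.py pics/l3.png
```

```text
scene 121 [0.102  0.1034 0.1051]
side 108 [0.1017 0.1049 0.1059]
scene 115 [0.1017 0.1039 0.1055]
side 106 [0.101  0.1049 0.106 ]
scene 110 [0.1021 0.1039 0.1051]
side 125 [0.1014 0.1049 0.1062]
scene 123 [0.1022 0.1034 0.105 ]
side 111 [0.1015 0.1051 0.1059]
5.4590245113485505 [5.7 5.1 5.3 5.9 5.1 5.2 5.3 6. ] [ 0.57595347 -0.24059105  0.16477159]
[ 0.57595347 -0.24059105  0.16477159] [ 9.92370179e-01 -1.23293319e-01  4.07162434e-04  1.39208859e-04] [0.36929308 0.77270077 6.04579873] [ 0.04407961  0.03279424 -0.02796329]
scene 0 8 [ 0.5646 -0.2329  0.1592]
scene 12 23 [ 0.5692 -0.2353  0.1457]
scene 24 27 [ 0.5689 -0.2352  0.1343]
scene 36 22 [ 0.5703 -0.2356  0.1221]
scene 48 36 [ 0.5738 -0.2377  0.1095]
scene 60 112 [ 0.5781 -0.2406  0.0996]
scene 72 49 [ 0.5758 -0.2417  0.0886]
zmin 0.07655211895716486 cam [0.22 0.49 1.08]
side 0 13 [ 0.5712 -0.2354  0.157 ]
side 12 29 [ 0.5728 -0.2357  0.1471]
side 24 29 [ 0.573  -0.2359  0.1352]
side 36 25 [ 0.5731 -0.2355  0.1238]
side 48 36 [ 0.5741 -0.2361  0.1096]
side 60 63 [ 0.5772 -0.2435  0.0997]
side 72 12 [ 0.5736 -0.2284  0.0889]
side 84 29 [ 0.5691 -0.2289  0.0767]
zmin 0.07499498963811446 cam [0.23 0.71 0.67]
```

View pics/l3.png

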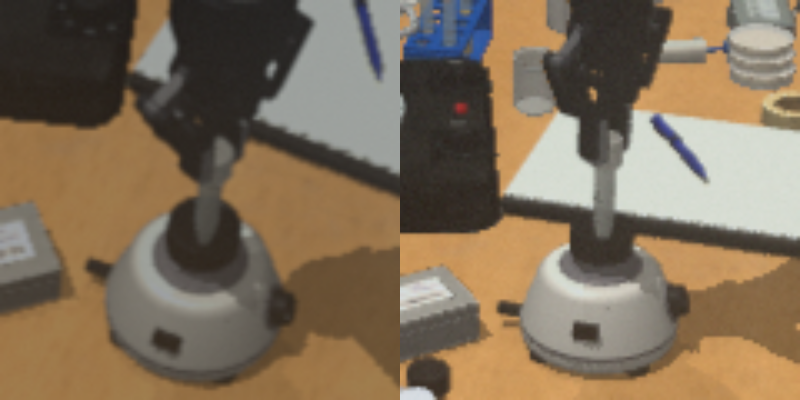

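The foot sits in the cup (left px ~205,240; right ~605,235). The rim reads about 105 mm and the force about 5.5 N, so the cup is pressed roughly 4.5–5 mm. I'll nudge slightly and hold.

Call:
move_arm(steps=[[0,0,-0.3,0,0,0,15],[0,0,-0.3,0,0,0,15],[0,0,-0.3,0,0,0,15],[0,0,-0.3,0,0,0,15],[0,0,-0.3,0,0,0,15],[0,0,-0.3,0,0,0,15],[0,0,-0.3,0,0,0,15],[0,0,-0.3,0,0,0,15],[0,0,-0.3,0,0,0,15],[0,0,-0.3,0,0,0,15]])

```text
time_s: 11.82
tool_pos: [0.576, -0.2406, 0.1645]
tcp_rot: [0.992, -0.123, 0.0, 0.0]
force: [0.0, 0.0, 5.9]
gripper_width: 0.257
gripper_force: 59.4
```

Call:
move_arm(steps=[[0,0,0,0,0,0,15],[0,0,0,0,0,0,15],[0,0,0,0,0,0,15],[0,0,0,0,0,0,15],[0,0,0,0,0,0,15],[0,0,0,0,0,0,15],[0,0,0,0,0,0,15],[0,0,0,0,0,0,15],[0,0,0,0,0,0,15],[0,0,0,0,0,0,15]])

```text
time_s: 13.08
tool_pos: [0.576, -0.2406, 0.1645]
tcp_rot: [0.992, -0.123, 0.0, 0.0]
force: [0.4, 0.9, 5.7]
gripper_width: 0.26
gripper_force: 59.4
```

Call:
move_arm(steps=[[0,0,0,0,0,0,15],[0,0,0,0,0,0,15],[0,0,0,0,0,0,15],[0,0,0,0,0,0,15],[0,0,0,0,0,0,15],[0,0,0,0,0,0,15],[0,0,0,0,0,0,15],[0,0,0,0,0,0,15],[0,0,0,0,0,0,15],[0,0,0,0,0,0,15]])

```text
time_s: 14.32
tool_pos: [0.576, -0.2406, 0.1645]
tcp_rot: [0.992, -0.123, 0.0, 0.0]
force: [-0.4, 1.1, 6.3]
gripper_width: 0.26
gripper_force: 59.4
```

Call:
move_arm(steps=[[0,0,0,0,0,0,15],[0,0,0,0,0,0,15],[0,0,0,0,0,0,15],[0,0,0,0,0,0,15]])

```text
time_s: 14.82
tool_pos: [0.576, -0.2406, 0.1645]
tcp_rot: [0.992, -0.123, 0.0, 0.0]
force: [0.7, -0.3, 5.7]
gripper_width: 0.257
gripper_force: 59.4
```

```bash
python3 -c "
from station import order
print(order.hand_in())"
```

```text
the job is handed in; nothing more can be done
None
```

I handed the job in with the short tube still gripped upright in the mixer cup, pressing it down about 5 mm (about 6 N measured) after more than 3 s of holding; the long tubes were still hanging when last seen, just after the lift, and nothing else on the bench was knowingly touched.

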